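# First cross pair on the vacuum pot cover

## Task

In the craft room, start closing the gasketed cover of the round vacuum pot used for casting resin: first tighten the wing screw next to the side pipe, turning it clockwise until it stops with its wings in line with the middle of the cover, then tighten the one diagonally across the cover in the same way. Leave the other two wing screws loose for now; they follow when the gasket has settled.

Things in the scene. Friction and masses are not known exactly. Their poses are not given: they have to be found in the camera images.
- screw_pipe: Brass wing screw on the pot's cover, just above the side pipe (32 mm thick, bent up to 100 mm, ends 76 mm past the cover). Wings: upright plate 52 long, 10 thick, 24 mm high, on a 22 mm collar. Origin: on its turning axis at mid-height of the wings, 28 mm over the cover, 130 mm over the table. x along the wings, z up. Starts loose, 0.9 to 1.2 rad short of a hard stop; turns clockwise (from above) to it.
- screw_opposite: Like screw_pipe in shape, origin, axes and start; straight across the cover from it, 170 mm away. All four screws only turn about z, with about 0.1 N m of friction, stay where left and do not sink. At its stop (tight) a screw's wings lie in line with the cover's centre: the angle left to turn is that between its wings and the line to the screw straight across. They cannot be turned past the stop.
- screw_left: Like screw_pipe in shape, origin, axes and start, but to be left loose: a quarter of the way round the cover from it, anticlockwise seen from above, 120 mm away. The pot is fixed to the table and may face any way; its round cover is 250 mm across, flat but for the screws and a 4 mm high sight glass in the middle. The four screws stand 85 mm from its centre.
- screw_right: Like screw_pipe in shape, origin, axes and start, but to be left loose: a quarter of the way round the cover from it, clockwise seen from above, 120 mm away, straight across from screw_left.

How it is judged:
On the way, in this order (a step that is already met when the one before it is completed fails the run):
1. the wing screw by the side pipe is tight while the one across from it is still loose (y of screw_opposite in the frame of screw_pipe below 0.03 m and y of screw_pipe in the frame of screw_opposite above 0.11 m), for 0.2 s.
2. the wing screw across from it is tight too (y of screw_pipe in the frame of screw_opposite below 0.03 m), for 0.2 s.
At the end, for the whole second after the job is handed in: The screw by the pipe and the one across from it are both tight, each within 10 degrees of its stop (wings in line with the cover's centre), and the other two are still loose, at least 40 degrees short of theirs (y of screw_opposite in the frame of screw_pipe below 0.03 m and y of screw_pipe in the frame of screw_opposite below 0.03 m and y of screw_right in the frame of screw_left above 0.11 m and y of screw_left in the frame of screw_right above 0.11 m); the robot touches nothing.
It fails at once if one of the other two wing screws is tightened (turned to within 40 degrees of its stop) (y of screw_right in the frame of screw_left below 0.109 m or y of screw_left in the frame of screw_right below 0.109 m).
It also fails if it takes over 45 s, if anything falls off the work surface, if the arm or the gripper's body presses on something with over 40 N, if the wrist force passes 120 N, or if a joint passes its speed limit or range.

## Robot

A 7-joint arm with a two-finger parallel gripper is mounted at the origin on the work surface. World frame = base frame: x ahead of the robot, y to its left, z up, the work surface at z = 0. Lengths are in m, angles in rad, forces in N, time in s.
With the tool pointing down it reaches from about 0.35 to 0.9 m from the base axis. Payload 7.2 kg.
Tool frame: the origin (TCP) lies between the finger pads; the fingertips stand 22 mm ahead of it and the grasp point (between the pads) lies 3 mm ahead of it; z points along the fingers, y is the direction in which the jaws open and shut (so a half turn about z gives the same grasp; the last joint's range is limited). The gripper opens to 88 mm and grips with 3 to 60 N. Pads are 20 mm wide; open, the fingers measure 115 mm over their backs; the gripper's body (75 mm by 178 mm) begins 61 mm behind the grasp point.
Start: joints at [-1.269, 0.411, -0.013, 1.596, 0.006, 1.134, -0.082], TCP at [0.226, 0.583, 0.245] pointing down, gripper open.
Joint ranges: [-2.95, 2.95], [-0.29, 1.99], [-1.47, 1.44], [0.14, 2.54], [-1.03, 4.17], [0.13, 1.85], [-2.86, 2.86]. Speed limits (rad/s): [2.39, 2.39, 3.01, 3.01, 3.14, 3.14, 3.14].

## Interface

Orientations are given as [roll, pitch, yaw] about the fixed x, y, z axes, in that order (R = Rz(yaw) Ry(pitch) Rx(roll)).
In Python, from bench import status, imaging, robot, nets gives the robot as it stands.
- The arm moves only by the tool servo_tool, never from a script. Its argument "increments" is a list of rows, each an object of numbers: "hand": the gripper command: -1 is fully open, 1 is shut, values between are in proportion; "tx", "ty", "tz": the shift along the world's x, y, z in units of 0.1 m (1.0 is 0.1 m); "turn": the turn about the world's z in units of 6 degrees (1.0 is 6 degrees). A call has 1 to 20 rows; each row shifts and turns the commanded pose from where the row before left it; what a row does not reach is not made up. A row lasts 1/10 s, in which the tool goes at most 50 mm and 8.59 degrees, less where a joint would pass 70% of its speed; a pose out of reach is approached as far as the arm can. A call with a number of a shift or a turn outside -1 to 1 is refused whole. A call with a gripper value outside its range is refused whole. The fingers move at their own pace and stop on an object; "squeeze" is the grip in N (left out, the last holds). Time passes only in rows, so rows that do not move let the fingers close. It gives the time, the measured TCP pose, the force and the opening at its end, in the units of the state.
- status.get_state(): the state, without advancing time (a new reading comes with each control period).
- imaging.grab_frame(name): name is "side" or "top" or "wrist"; returns a dict with "frame" (420x560x3 uint8, blue, green, red), "intrinsics" (3x3 intrinsics, pixels), "pose" (4x4, takes a point from camera to world coordinates). Camera axes: x right, y up, looking along -z (the intrinsics and any distortion apply to the point x, -y, -z); pixel columns grow to the right and rows downward; lengths in m; the calibration is good to about 2 mm. A picture is of the moment at which its call begins. There is no depth.
- robot.job_done(): hands the job in, once; it reports no verdict.
Trained networks look in a picture, given as the dict that the camera call returned (one of the last four; its "shot" number tells which), for a name from the list of things; names that differ only in an ending like _2 or _b are one class to them, and where a whole thing is asked for, a point or a joint stands for the part that bears it (a point fixed in the world has none). Each returns a list of dicts, best first, with "conf" (0 to 1); they miss things now and then, are a little off and sometimes report something else, mostly with a low value. They report only what shows in the picture. A call takes as long as a camera call.
- nets.regions_of(picture, name): "mask" (420x560 bool, what is visible of it) and "point" ([column, row] in pixels, amid what is visible of it).
The state is a dict: "time_s": time; "joint_pos": joint angles; "joint_vel": joint speeds; "tau": joint torques, N m; "ee_pos": TCP position; "ee_rot": TCP orientation; "contact_force": force on the tool from outside, world axes, zero at the start; "wrist_torque": the same for the moment, N m; "finger_gap": finger opening in m.
Only numpy, scipy, OpenCV 4.12 (cv2) and the standard library are available. Lean on these libraries where they do the work, as an engineer would, in place of code of your own. Each camera call takes 0.05 s, during which the arm holds its last target. There are 200 camera calls.

## Working session

There is one attempt and no reset: what is moved stays moved. The work goes in short steps, Python scripts to look and compute and a tool call to move; the robot and the scene stay as the last step left them, time stands still between calls to the robot, and variables do not carry over. Pictures are saved under pics/ and viewed, about 8 in all and at most 12, crops included, and the job is handed in when it is done.

Besides the shell and the picture viewer there is one more tool, called after "Request:" in YAML: its name, and indented under it one key for each argument. servo_tool: Moves the arm, as the interface text tells. Its arguments: {"type":"object","properties":{"increments":{"type":"array"},"squeeze":{"type":"number"}},"required":["increments"]}

```bash
mkdir -p pics; ls; cat > h.py <<'E'
import numpy as np, cv2
from bench import status, imaging, robot, nets
def ray(P,px):
    K=np.array(P["intrinsics"]);T=np.array(P["pose"])
    d=np.linalg.inv(K)@np.array([px[0],px[1],1.]);d=np.array([d[0],-d[1],-d[2]])
    return T[:3,3],T[:3,:3]@d
def at(P,px,z):
    o,d=ray(P,px);return o+d*(z-o[2])/d[2]
def proj(P,X):
    T=np.array(P["pose"]);c=T[:3,:3].T@(np.asarray(X)-T[:3,3]);c=np.array([c[0],-c[1],-c[2]])
    u=np.array(P["intrinsics"])@c;return u[:2]/u[2]
def tri(a,b):
    (o1,d1),(o2,d2)=a,b
    s=np.linalg.lstsq(np.c_[d1,-d2],o2-o1,rcond=None)[0]
    p,q=o1+s[0]*d1,o2+s[1]*d2
    return (p+q)/2,np.linalg.norm(p-q)
E
python3 - <<'E'
from h import *
s=status.get_state();print({k:np.round(v,3) for k,v in s.items()})
for n in("top","side"):
    P=imaging.grab_frame(n);print(n,P.keys(),np.round(P["pose"],3).tolist(),np.round(P["intrinsics"],1).tolist())
    cv2.imwrite(f"pics/{n}0.png",P["frame"])
    for t in("screw_pipe","screw_opposite","screw_left"):
        for r in nets.regions_of(P,t)[:5]:
            print(n,t,round(r["conf"],2),np.round(r["point"],1),r["mask"].sum(),np.round(at(P,r["point"],.13),3))
E
```

```text
pics
{'time_s': np.float64(0.0), 'joint_pos': array([-1.269,  0.412, -0.013,  1.597,  0.006,  1.134, -0.082]), 'joint_vel': array([ 0.002,  0.   ,  0.002, -0.   ,  0.   ,  0.   ,  0.002]), 'tau': array([-0.0000e+00, -5.8793e+01,  6.4200e-01, -2.9107e+01, -5.4000e-02,
        1.8000e-02,  0.0000e+00]), 'ee_pos': array([0.226, 0.582, 0.244]), 'ee_rot': array([-3.14 ,  0.   ,  2.772]), 'contact_force': array([-0.315, -0.787, -0.536]), 'wrist_torque': array([-0.019,  0.025, -0.002]), 'finger_gap': np.float64(0.088)}
top dict_keys(['frame', 'intrinsics', 'pose', 'shot']) [[-0.128, 0.964, -0.232, 0.412], [-0.992, -0.125, 0.026, 0.053], [-0.004, 0.234, 0.972, 0.93], [0.0, 0.0, 0.0, 1.0]] [[522.9, 0.0, 274.8], [0.0, 522.9, 217.3], [0.0, 0.0, 1.0]]
top screw_pipe 0.6 [333.5 243.5] 258 [ 0.549 -0.053  0.13 ]
top screw_opposite 0.69 [231.5 283.3] 328 [0.508 0.111 0.13 ]
side dict_keys(['frame', 'intrinsics', 'pose', 'shot']) [[-0.959, 0.151, -0.239, 0.414], [-0.282, -0.494, 0.822, 0.654], [0.007, 0.856, 0.517, 0.559], [0.0, 0.0, 0.0, 1.0]] [[457.3, 0.0, 281.6], [0.0, 457.3, 204.6], [0.0, 0.0, 1.0]]
side screw_pipe 0.72 [312.2 206.4] 363 [ 0.558 -0.039  0.13 ]
side screw_opposite 0.75 [319.9 265.6] 585 [0.508 0.123 0.13 ]
side screw_left 0.6 [266.1 230.9] 330 [0.613 0.06  0.13 ]
```

```bash
python3 - <<'E'
import cv2
for n in("top","side"):
    cv2.imwrite(f"pics/{n}0c.png",cv2.resize(cv2.imread(f"pics/{n}0.png")[110:390,120:460],None,fx=2.1,fy=2.1,interpolation=cv2.INTER_CUBIC))
E
```

```text
(no output)
```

View pics/top0c.png

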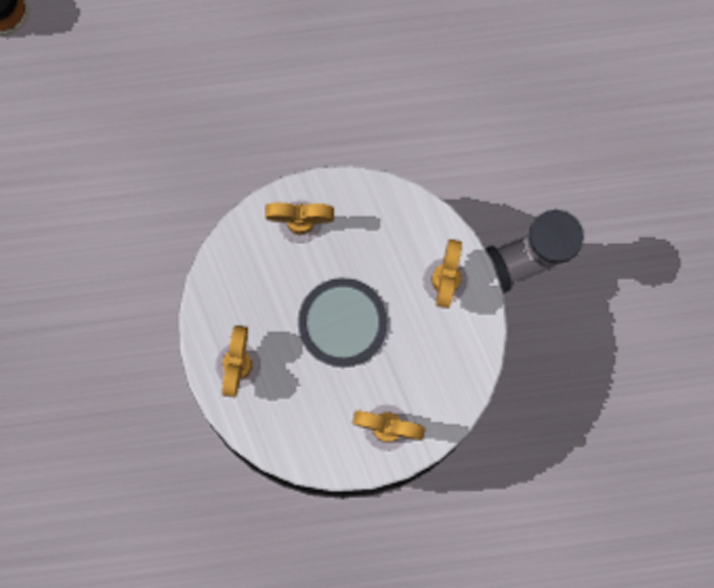

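View pics/side0c.png

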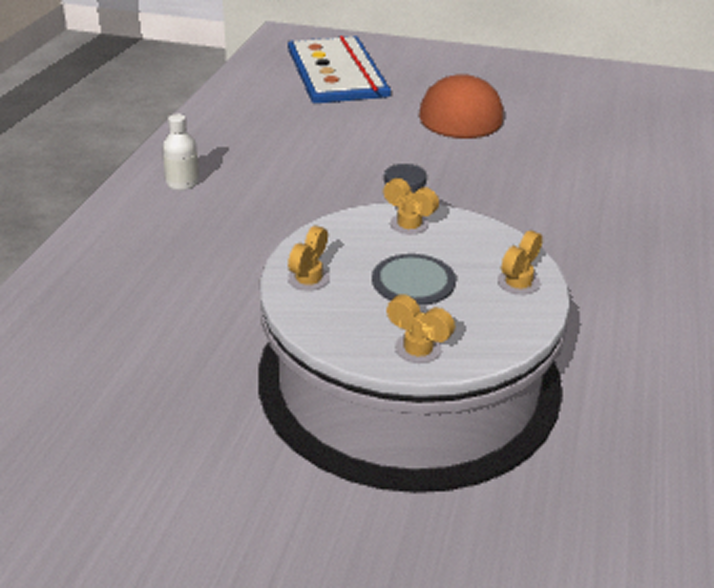

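Top view crop: four brass wing screws. The pipe cap is at (555,236) on the right, so screw_pipe is at crop (449,273), full (334,240). screw_opposite is at crop (235,362), full (232,282). Left is at the top and right at the bottom. The nets agree. Next I measure positions and wing angles.

```bash
cat >> h.py <<'E'
def blobs(P,lo=60):
    h=cv2.cvtColor(P["frame"],cv2.COLOR_BGR2HSV)
    m=cv2.inRange(h,(12,130,60),(30,255,255))
    n,l,st,c=cv2.connectedComponentsWithStats(m)
    out=[]
    for i in range(1,n):
        if st[i,4]<lo: continue
        ys,xs=np.where(l==i);p=np.c_[xs,ys].astype(np.float32)
        r=cv2.minAreaRect(p)
        out.append((c[i],st[i,4],p,r))
    return out
E
python3 - <<'E'
from h import *
P=imaging.grab_frame("top");S=imaging.grab_frame("side")
A=[b for b in blobs(P)];B=[b for b in blobs(S)]
for a in A:
    print("top",np.round(a[0],1),a[1])
    vx=cv2.fitLine(a[2],cv2.DIST_L2,0,.01,.01).ravel();p=vx[2:];d=vx[:2]*20
    w=at(P,p+d,.13)-at(P,p-d,.13);print("  wing deg",round(np.degrees(np.arctan2(w[1],w[0]))%180,1))
    for b in B:
        X,e=tri(ray(P,a[0]),ray(S,b[0]))
        if e<.012 and .08<X[2]<.17: print("   ",np.round(X,4),round(e,4),b[1])
E
```

```text
top [122.9 119. ] 90
  wing deg 109.5
top [262.7 212.1] 309
  wing deg 80.5
    [0.6155 0.0499 0.1212] 0.0006 321
top [333.  240.3] 255
  wing deg 160.1
    [ 0.5556 -0.0539  0.1225] 0.0008 369
top [232.1 281.9] 275
  wing deg 164.0
    [0.5112 0.1104 0.1223] 0.0004 537
top [304.7 312.5] 282
  wing deg 69.7
    [0.4508 0.0058 0.1213] 0.0005 318
```

Request:
servo_tool:
  increments:
    - {"tx": 0.183,"ty": -0.354,"turn": 0.0,"hand": -0.2}
    - {"tx": 0.183,"ty": -0.354}
    - {"tx": 0.183,"ty": -0.354}
    - {"tx": 0.183,"ty": -0.354}
    - {"tx": 0.183,"ty": -0.354}
    - {"tx": 0.183,"ty": -0.354}
    - {"tx": 0.183,"ty": -0.354}
    - {"tx": 0.183,"ty": -0.354}
    - {"tx": 0.183,"ty": -0.354}
    - {"tx": 0.183,"ty": -0.354}
    - {"tx": 0.183,"ty": -0.354}
    - {"tx": 0.183,"ty": -0.354}
    - {"tx": 0.183,"ty": -0.354}
    - {"tx": 0.183,"ty": -0.354}
    - {"tx": 0.183,"ty": -0.354}
    - {"tx": 0.183,"ty": -0.354}
    - {"tx": 0.183,"ty": -0.354}
    - {"tx": 0.183,"ty": -0.354}
    - {"tx": 0}
    - {"tx": 0}
  squeeze: 30

```text
$.increments[0]: bad value
```

```bash
cat > look.py <<'E'
from h import *
import sys
P=imaging.grab_frame("wrist");s=status.get_state()
print(np.round(s["time_s"],2),np.round(s["ee_pos"],4),np.round(s["ee_rot"],3),np.degrees(s["ee_rot"][2]).round(1),np.round(s["joint_pos"],2))
cv2.imwrite(f"pics/{sys.argv[1]}.png",P["frame"])
for n in ("screw_pipe","screw_opposite"):
    for r in nets.regions_of(P,n)[:4]: print(n,round(r["conf"],2),np.round(r["point"],1),r["mask"].sum(),np.round(at(P,r["point"],.122),4))
for a in blobs(P,200):
    v=cv2.fitLine(a[2],cv2.DIST_L2,0,.01,.01).ravel();p=v[2:];d=v[:2]*20
    w=at(P,p+d,.13)-at(P,p-d,.13)
    print("blob",np.round(a[0],1),a[1],"xy",np.round(at(P,a[0],.122),4)[:2],"wing",round(np.degrees(np.arctan2(w[1],w[0]))%180,1))
E
python3 look.py w1
```

```text
0.55 [0.2259 0.5827 0.2446] [-3.142 -0.     2.772] 158.8 [-1.27  0.41 -0.01  1.6   0.01  1.13 -0.08]
blob [403.7   8.5] 201 xy [0.119  0.7205] wing 106.0
blob [445.3  65.7] 3302 xy [0.1691 0.7406] wing 177.2
blob [410.4  29.3] 242 xy [0.1343 0.7216] wing 145.5
blob [530.  248.9] 3132 xy [0.3507 0.7782] wing 110.3
blob [ 99.7 322.5] 1081 xy [0.2772 0.3679] wing 139.7
blob [465.  322.5] 959 xy [0.4081 0.7059] wing 178.3
blob [392.4 380.8] 2751 xy [0.452  0.6193] wing 69.8
```

View pics/w1.png

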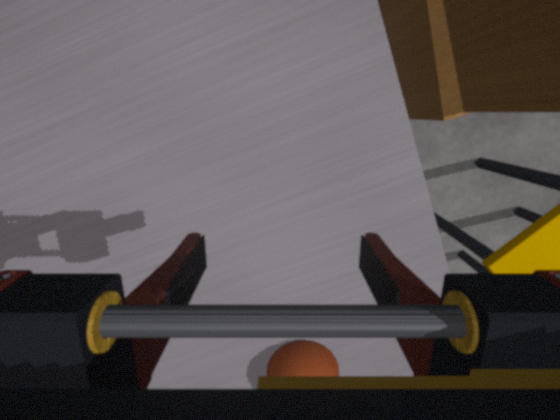

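The move call was refused: "bad value" in the first row, probably because every row needs all its fields. The arm hasn't moved, so the wrist picture only shows the table, the fingers and the orange dome at (303,360). I'll resend with full rows.

Request:
servo_tool:
  increments:
    - {"hand": -0.2,"tx": 0.183,"ty": -0.354,"tz": 0,"turn": 0}
    - {"hand": -0.2,"tx": 0.183,"ty": -0.354,"tz": 0,"turn": 0}
    - {"hand": -0.2,"tx": 0.183,"ty": -0.354,"tz": 0,"turn": 0}
    - {"hand": -0.2,"tx": 0.183,"ty": -0.354,"tz": 0,"turn": 0}
    - {"hand": -0.2,"tx": 0.183,"ty": -0.354,"tz": 0,"turn": 0}
    - {"hand": -0.2,"tx": 0.183,"ty": -0.354,"tz": 0,"turn": 0}
    - {"hand": -0.2,"tx": 0.183,"ty": -0.354,"tz": 0,"turn": 0}
    - {"hand": -0.2,"tx": 0.183,"ty": -0.354,"tz": 0,"turn": 0}
    - {"hand": -0.2,"tx": 0.183,"ty": -0.354,"tz": 0,"turn": 0}
    - {"hand": -0.2,"tx": 0.183,"ty": -0.354,"tz": 0,"turn": 0}
    - {"hand": -0.2,"tx": 0.183,"ty": -0.354,"tz": 0,"turn": 0}
    - {"hand": -0.2,"tx": 0.183,"ty": -0.354,"tz": 0,"turn": 0}
    - {"hand": -0.2,"tx": 0.183,"ty": -0.354,"tz": 0,"turn": 0}
    - {"hand": -0.2,"tx": 0.183,"ty": -0.354,"tz": 0,"turn": 0}
    - {"hand": -0.2,"tx": 0.183,"ty": -0.354,"tz": 0,"turn": 0}
    - {"hand": -0.2,"tx": 0.183,"ty": -0.354,"tz": 0,"turn": 0}
    - {"hand": -0.2,"tx": 0.183,"ty": -0.354,"tz": 0,"turn": 0}
    - {"hand": -0.2,"tx": 0.183,"ty": -0.354,"tz": 0,"turn": 0}
    - {"hand": -0.2,"tx": 0,"ty": 0,"tz": 0,"turn": 0}
    - {"hand": -0.2,"tx": 0,"ty": 0,"tz": 0,"turn": 0}
  squeeze: 30

```text
time_s: 2.65
ee_pos: [0.5552, -0.0551, 0.2444]
ee_rot: [-3.141, -0.0, 2.77]
contact_force: [-0.9, -0.2, 0.2]
finger_gap: 0.0524
```

```bash
python3 look.py w2
```

```text
2.7 [ 0.555  -0.0538  0.2444] [ 3.141e+00 -1.000e-03  2.772e+00] 158.8 [-0.31  0.31  0.4   1.78 -0.13  1.08  1.34]
screw_pipe 0.56 [285.6 201.4] 896 [ 0.5563 -0.0531  0.122 ]
screw_opposite 0.65 [459.8  78. ] 2202 [0.5116 0.1114 0.122 ]
blob [307.9  54.3] 1133 xy [0.452  0.0056] wing 70.6
blob [458.8  78.8] 1913 xy [0.512  0.1106] wing 156.2
blob [283.6 203.3] 718 xy [ 0.5572 -0.0554] wing 161.0
blob [418.4 222.8] 1195 xy [0.6181 0.0507] wing 72.9
blob [170.6 322.4] 723 xy [ 0.6313 -0.2043] wing 147.3
blob [394.  322.7] 700 xy [0.712  0.0019] wing 170.4
blob [368.1 380.4] 4258 xy [ 0.7712 -0.0429] wing 69.9
```

View pics/w2.png

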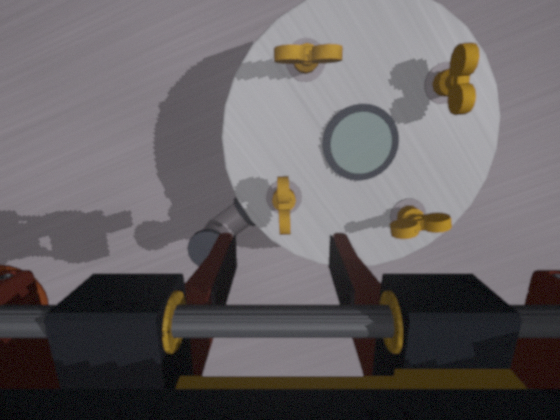

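The wrist view shows screw_pipe at (285,203) next to the pipe elbow at (225,230). Its wings are in line with the jaws' plane, and position and angle agree with the first measurement. Now I descend and grip.

Request:
servo_tool:
  increments:
    - {"hand": -0.2,"tx": 0.01,"ty": 0,"tz": -0.3,"turn": 0.2}
    - {"hand": -0.2,"tx": 0,"ty": 0,"tz": -0.3,"turn": 0}
    - {"hand": -0.2,"tx": 0,"ty": 0,"tz": -0.3,"turn": 0}
    - {"hand": -0.2,"tx": 0,"ty": 0,"tz": -0.2,"turn": 0}
    - {"hand": -0.2,"tx": 0,"ty": 0,"tz": 0,"turn": 0}
    - {"hand": 1,"tx": 0,"ty": 0,"tz": 0,"turn": 0}
    - {"hand": 1,"tx": 0,"ty": 0,"tz": 0,"turn": 0}
    - {"hand": 1,"tx": 0,"ty": 0,"tz": 0,"turn": 0}
    - {"hand": 1,"tx": 0,"ty": 0,"tz": 0,"turn": 0}
    - {"hand": 1,"tx": 0,"ty": 0,"tz": 0,"turn": 0}
    - {"hand": 1,"tx": 0,"ty": 0,"tz": 0,"turn": 0}
  squeeze: 30

```text
time_s: 3.9
ee_pos: [0.5568, -0.0545, 0.1354]
ee_rot: [3.141, 0.001, 2.793]
contact_force: [-1.7, -1.2, 6.5]
finger_gap: 0.0198
```

Request:
servo_tool:
  increments:
    - {"hand": 1,"tx": 0,"ty": 0,"tz": 0,"turn": 0}
    - {"hand": 1,"tx": 0,"ty": 0,"tz": 0,"turn": 0}

```text
time_s: 4.1
ee_pos: [0.5567, -0.0545, 0.1354]
ee_rot: [3.141, 0.001, 2.793]
contact_force: [-1.5, 0.3, 7.0]
finger_gap: 0.0197
```

```bash
python3 - <<'E'
from h import *
W=imaging.grab_frame("side");cv2.imwrite("pics/s1.png",cv2.resize(W["frame"][90:330,180:460],None,fx=2.5,fy=2.5))
s=status.get_state();print(s["finger_gap"],s["contact_force"],s["wrist_torque"],s["ee_pos"])
E
```

```text
0.019622001663913227 [-2.13966159 -1.26355616  5.75758191] [-0.00294409  0.25759952  0.09655324] [ 0.55675644 -0.05449497  0.13541283]
```

View pics/s1.png

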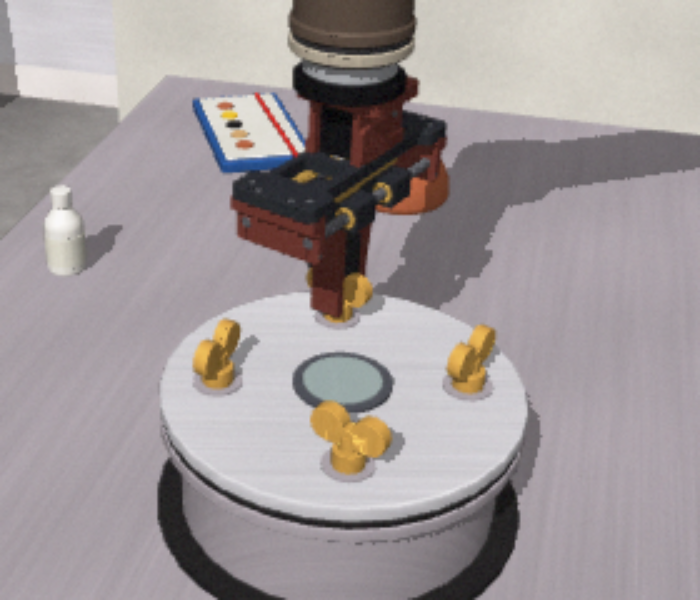

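The side crop shows the jaws centred on screw_pipe at about (340,300), but the gap is 20 mm. The tips are clamping the 22 mm collar under the wings, so I'll open, raise about 10 mm and grip the wings themselves.

Request:
servo_tool:
  increments:
    - {"hand": -0.3,"tx": 0,"ty": 0,"tz": 0,"turn": 0}
    - {"hand": -0.3,"tx": 0,"ty": 0,"tz": 0,"turn": 0}
    - {"hand": -0.3,"tx": 0,"ty": 0,"tz": 0.1,"turn": 0}
    - {"hand": -0.3,"tx": 0,"ty": 0,"tz": 0,"turn": 0}
    - {"hand": 1,"tx": 0,"ty": 0,"tz": 0,"turn": 0}
    - {"hand": 1,"tx": 0,"ty": 0,"tz": 0,"turn": 0}
    - {"hand": 1,"tx": 0,"ty": 0,"tz": 0,"turn": 0}
    - {"hand": 1,"tx": 0,"ty": 0,"tz": 0,"turn": 0}
    - {"hand": 1,"tx": 0,"ty": 0,"tz": 0,"turn": 0}
    - {"hand": 1,"tx": 0,"ty": 0,"tz": 0,"turn": 0}
  squeeze: 40

```text
time_s: 5.15
ee_pos: [0.5563, -0.0543, 0.1445]
ee_rot: [3.142, -0.0, 2.793]
contact_force: [0.8, 0.8, -1.3]
finger_gap: 0.0105
```

The gap is now 10.5 mm, so the jaws are on the wings. I turn clockwise.

Request:
servo_tool:
  increments:
    - {"hand": 1,"tx": 0,"ty": 0,"tz": 0,"turn": -0.5}
    - {"hand": 1,"tx": 0,"ty": 0,"tz": 0,"turn": -0.8}
    - {"hand": 1,"tx": 0,"ty": 0,"tz": 0,"turn": -0.8}
    - {"hand": 1,"tx": 0,"ty": 0,"tz": 0,"turn": -0.8}
    - {"hand": 1,"tx": 0,"ty": 0,"tz": 0,"turn": -0.8}
    - {"hand": 1,"tx": 0,"ty": 0,"tz": 0,"turn": -0.8}
    - {"hand": 1,"tx": 0,"ty": 0,"tz": 0,"turn": -0.8}
    - {"hand": 1,"tx": 0,"ty": 0,"tz": 0,"turn": -0.8}
    - {"hand": 1,"tx": 0,"ty": 0,"tz": 0,"turn": -0.8}
    - {"hand": 1,"tx": 0,"ty": 0,"tz": 0,"turn": -0.8}
    - {"hand": 1,"tx": 0,"ty": 0,"tz": 0,"turn": -0.5}
    - {"hand": 1,"tx": 0,"ty": 0,"tz": 0,"turn": 0}

```text
time_s: 6.35
ee_pos: [0.5563, -0.0543, 0.1446]
ee_rot: [-3.141, 0.0, 1.934]
contact_force: [0.1, 0.0, -0.6]
finger_gap: 0.0107
```

```bash
python3 - <<'E'
from h import *
s=status.get_state();print(s["finger_gap"],np.round(s["contact_force"],2),np.round(s["wrist_torque"],3),np.round(s["ee_pos"],4),np.degrees(s["ee_rot"][2]),np.round(s["joint_pos"],2))
E
```

```text
0.01067119906267146 [ 0.13  0.04 -0.63] [-0.03  -0.007 -0.031] [ 0.5563 -0.0543  0.1446] 110.78545357414261 [-0.43  0.45  0.58  1.89 -0.31  0.88  0.67]
```

Now at 110.8°. The line to the screw across is at 105.1°, so I continue slowly into the stop.

Request:
servo_tool:
  increments:
    - {"hand": 1,"tx": 0,"ty": 0,"tz": 0,"turn": -0.4}
    - {"hand": 1,"tx": 0,"ty": 0,"tz": 0,"turn": -0.4}
    - {"hand": 1,"tx": 0,"ty": 0,"tz": 0,"turn": -0.3}
    - {"hand": 1,"tx": 0,"ty": 0,"tz": 0,"turn": -0.3}
    - {"hand": 1,"tx": 0,"ty": 0,"tz": 0,"turn": 0}
    - {"hand": 1,"tx": 0,"ty": 0,"tz": 0,"turn": 0}

```text
time_s: 6.95
ee_pos: [0.5563, -0.0543, 0.1446]
ee_rot: [3.142, -0.0, 1.788]
contact_force: [1.6, 0.8, -2.1]
finger_gap: 0.0106
```

```bash
python3 - <<'E'
from h import *
s=status.get_state();print(s["finger_gap"],np.round(s["contact_force"],2),np.round(s["wrist_torque"],3),np.round(s["ee_pos"],4),np.degrees(s["ee_rot"][2]),np.round(s["joint_pos"],2))
E
```

```text
0.010580814644634035 [ 1.64  0.8  -2.11] [ 0.02  -0.179  0.183] [ 0.5563 -0.0543  0.1446] 102.47278577376314 [-0.45  0.46  0.61  1.9  -0.34  0.89  0.55]
```

The torque rose to 0.18 N m, which suggests the stop. I release, lift and move towards the opposite screw while turning back, then check the first screw.

Request:
servo_tool:
  increments:
    - {"hand": -0.2,"tx": 0,"ty": 0,"tz": 0,"turn": 0}
    - {"hand": -0.2,"tx": 0,"ty": 0,"tz": 0,"turn": 0}
    - {"hand": -0.2,"tx": 0,"ty": 0,"tz": 0,"turn": 0}
    - {"hand": -0.2,"tx": 0,"ty": 0,"tz": 0.3,"turn": 0}
    - {"hand": -0.2,"tx": 0,"ty": 0,"tz": 0.4,"turn": 0}
    - {"hand": -0.2,"tx": 0,"ty": 0,"tz": 0.3,"turn": 1}
    - {"hand": -0.2,"tx": -0.05,"ty": 0.18,"tz": 0,"turn": 1}
    - {"hand": -0.2,"tx": -0.05,"ty": 0.18,"tz": 0,"turn": 1}
    - {"hand": -0.2,"tx": -0.05,"ty": 0.18,"tz": 0,"turn": 1}
    - {"hand": -0.2,"tx": -0.05,"ty": 0.18,"tz": 0,"turn": 1}
    - {"hand": -0.2,"tx": -0.05,"ty": 0.18,"tz": 0,"turn": 1}
    - {"hand": -0.2,"tx": -0.05,"ty": 0.18,"tz": 0,"turn": 1}
    - {"hand": -0.2,"tx": -0.05,"ty": 0.19,"tz": 0,"turn": 1}
    - {"hand": -0.2,"tx": -0.05,"ty": 0.19,"tz": 0,"turn": 1}
    - {"hand": -0.2,"tx": -0.05,"ty": 0.19,"tz": 0,"turn": 1}
    - {"hand": -0.2,"tx": 0,"ty": 0,"tz": 0,"turn": 0}
    - {"hand": -0.2,"tx": 0,"ty": 0,"tz": 0,"turn": 0}

```text
time_s: 8.65
ee_pos: [0.5114, 0.11, 0.2447]
ee_rot: [-3.141, 0.0, 2.832]
contact_force: [-0.4, -0.8, -0.4]
finger_gap: 0.0526
```

```bash
python3 look.py w3; python3 - <<'E'
from h import *
P=imaging.grab_frame("top")
cv2.imwrite("pics/t3.png",cv2.resize(P["frame"][110:390,120:460],None,fx=2.1,fy=2.1,interpolation=cv2.INTER_CUBIC))
for a in blobs(P):
    v=cv2.fitLine(a[2],cv2.DIST_L2,0,.01,.01).ravel();p=v[2:];d=v[:2]*20
    w=at(P,p+d,.13)-at(P,p-d,.13)
    print("top",np.round(a[0],1),a[1],np.round(at(P,a[0],.122),4)[:2],round(np.degrees(np.arctan2(w[1],w[0]))%180,1))
E
```

```text
8.7 [0.5115 0.1094 0.2447] [-3.141  0.     2.831] 162.2 [-0.64  0.24  0.41  1.86 -0.11  1.06  1.07]
screw_opposite 0.86 [282.7 199.6] 880 [0.5101 0.11   0.122 ]
blob [143.1 174.1] 1043 xy [0.452  0.0027] wing 74.1
blob [282.4 203. ] 737 xy [0.513  0.1088] wing 163.4
blob [170.5 321.6] 714 xy [ 0.596  -0.0342] wing 149.7
blob [394. 323.] 662 xy [0.6649 0.1766] wing 173.9
blob [360.6 380.3] 3725 xy [0.7242 0.1282] wing 73.6
top [123.4 118.1] 111 [0.8059 0.2606] 115.6
top [268.5 212.7] 171 [0.6135 0.041 ] 104.8
top [333.5 240.6] 266 [ 0.5555 -0.0546] 106.3
top [304.7 312.5] 274 [0.451  0.0058] 69.5
```

View pics/w3.png

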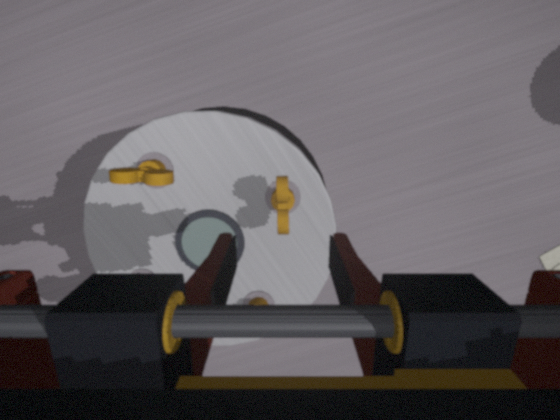

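View pics/t3.png

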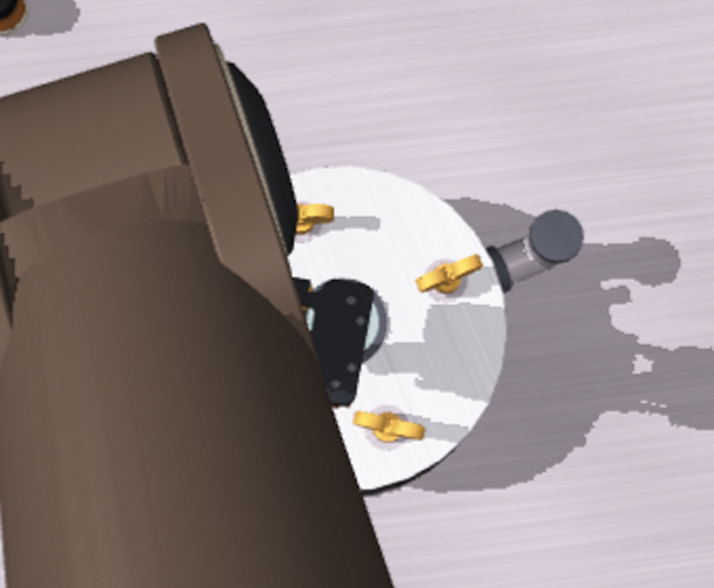

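The top view shows screw_pipe (448,275) at 106°, in line with the centre. Screws left and right are unchanged. The wrist view shows screw_opposite at (283,203), aligned with the jaws. Same procedure again.

Request:
servo_tool:
  increments:
    - {"hand": -0.2,"tx": 0,"ty": 0.005,"tz": -0.3,"turn": 0.1}
    - {"hand": -0.2,"tx": 0,"ty": 0,"tz": -0.4,"turn": 0}
    - {"hand": -0.2,"tx": 0,"ty": 0,"tz": -0.3,"turn": 0}
    - {"hand": -0.2,"tx": 0,"ty": 0,"tz": 0,"turn": 0}
    - {"hand": 1,"tx": 0,"ty": 0,"tz": 0,"turn": 0}
    - {"hand": 1,"tx": 0,"ty": 0,"tz": 0,"turn": 0}
    - {"hand": 1,"tx": 0,"ty": 0,"tz": 0,"turn": 0}
    - {"hand": 1,"tx": 0,"ty": 0,"tz": 0,"turn": 0}
    - {"hand": 1,"tx": 0,"ty": 0,"tz": 0,"turn": 0}
    - {"hand": 1,"tx": 0,"ty": 0,"tz": 0,"turn": 0}
    - {"hand": 1,"tx": 0,"ty": 0,"tz": 0,"turn": 0}
  squeeze: 40

```text
time_s: 9.95
ee_pos: [0.5113, 0.1102, 0.1451]
ee_rot: [-3.141, 0.0, 2.844]
contact_force: [-2.3, -3.7, 6.3]
finger_gap: 0.0099
```

Request:
servo_tool:
  increments:
    - {"hand": 1,"tx": 0,"ty": 0,"tz": 0,"turn": -0.5}
    - {"hand": 1,"tx": 0,"ty": 0,"tz": 0,"turn": -0.8}
    - {"hand": 1,"tx": 0,"ty": 0,"tz": 0,"turn": -0.8}
    - {"hand": 1,"tx": 0,"ty": 0,"tz": 0,"turn": -0.8}
    - {"hand": 1,"tx": 0,"ty": 0,"tz": 0,"turn": -0.8}
    - {"hand": 1,"tx": 0,"ty": 0,"tz": 0,"turn": -0.8}
    - {"hand": 1,"tx": 0,"ty": 0,"tz": 0,"turn": -0.8}
    - {"hand": 1,"tx": 0,"ty": 0,"tz": 0,"turn": -0.8}
    - {"hand": 1,"tx": 0,"ty": 0,"tz": 0,"turn": -0.8}
    - {"hand": 1,"tx": 0,"ty": 0,"tz": 0,"turn": -0.8}
    - {"hand": 1,"tx": 0,"ty": 0,"tz": 0,"turn": -0.8}
    - {"hand": 1,"tx": 0,"ty": 0,"tz": 0,"turn": -0.5}
    - {"hand": 1,"tx": 0,"ty": 0,"tz": 0,"turn": -0.4}
    - {"hand": 1,"tx": 0,"ty": 0,"tz": 0,"turn": -0.4}
    - {"hand": 1,"tx": 0,"ty": 0,"tz": 0,"turn": -0.2}
    - {"hand": 1,"tx": 0,"ty": 0,"tz": 0,"turn": 0}
    - {"hand": 1,"tx": 0,"ty": 0,"tz": 0,"turn": 0}

```text
time_s: 11.65
ee_pos: [0.5119, 0.1107, 0.1452]
ee_rot: [3.14, 0.0, 1.798]
contact_force: [-0.1, -2.9, 5.9]
finger_gap: 0.0105
```

```bash
python3 - <<'E'
from h import *
s=status.get_state();print(s["finger_gap"],np.round(s["contact_force"],2),np.round(s["wrist_torque"],3),np.round(s["ee_pos"],4),np.degrees(s["ee_rot"][2]),np.round(s["joint_pos"],2))
E
```

```text
0.010459212165818766 [-0.09 -2.91  5.88] [-0.665  0.141  0.171] [0.5119 0.1107 0.1452] 103.02948832586799 [-0.8   0.4   0.63  1.98 -0.31  0.85  0.23]
```

Torque reached 0.17 N m at 103°, the same as at the first screw. I release, lift and move clear towards +y so both cameras can see.

Request:
servo_tool:
  increments:
    - {"hand": -0.2,"tx": 0,"ty": 0,"tz": 0,"turn": 0}
    - {"hand": -0.2,"tx": 0,"ty": 0,"tz": 0,"turn": 0}
    - {"hand": -0.2,"tx": 0,"ty": 0,"tz": 0,"turn": 0}
    - {"hand": -0.2,"tx": 0,"ty": 0,"tz": 0.3,"turn": 0}
    - {"hand": -0.2,"tx": 0,"ty": 0,"tz": 0.4,"turn": 0}
    - {"hand": -0.2,"tx": 0,"ty": 0,"tz": 0.3,"turn": 0}
    - {"hand": -0.2,"tx": -0.15,"ty": 0.35,"tz": 0,"turn": 0}
    - {"hand": -0.2,"tx": -0.15,"ty": 0.35,"tz": 0,"turn": 0}
    - {"hand": -0.2,"tx": -0.15,"ty": 0.35,"tz": 0,"turn": 0}
    - {"hand": -0.2,"tx": -0.15,"ty": 0.35,"tz": 0,"turn": 0}
    - {"hand": -0.2,"tx": -0.15,"ty": 0.35,"tz": 0,"turn": 0}
    - {"hand": -0.2,"tx": -0.15,"ty": 0.35,"tz": 0,"turn": 0}
    - {"hand": -0.2,"tx": -0.15,"ty": 0.35,"tz": 0,"turn": 0}
    - {"hand": -0.2,"tx": -0.15,"ty": 0.35,"tz": 0,"turn": 0}
    - {"hand": -0.2,"tx": -0.15,"ty": 0.35,"tz": 0,"turn": 0}
    - {"hand": -0.2,"tx": -0.15,"ty": 0.35,"tz": 0,"turn": 0}
    - {"hand": -0.2,"tx": 0,"ty": 0,"tz": 0,"turn": 0}
    - {"hand": -0.2,"tx": 0,"ty": 0,"tz": 0,"turn": 0}

```text
time_s: 13.45
ee_pos: [0.3605, 0.4615, 0.244]
ee_rot: [-3.141, 0.001, 1.8]
contact_force: [0.5, -1.3, -0.0]
finger_gap: 0.0527
```

```bash
python3 - <<'E'
from h import *
P=imaging.grab_frame("top")
cv2.imwrite("pics/t4.png",cv2.resize(P["frame"][110:390,120:460],None,fx=2.1,fy=2.1,interpolation=cv2.INTER_CUBIC))
for a in blobs(P):
    v=cv2.fitLine(a[2],cv2.DIST_L2,0,.01,.01).ravel();p=v[2:];d=v[:2]*20
    w=at(P,p+d,.13)-at(P,p-d,.13)
    print("top",np.round(a[0],1),a[1],np.round(at(P,a[0],.122),4)[:2],round(np.degrees(np.arctan2(w[1],w[0]))%180,1))
s=status.get_state();print(s["time_s"],s["ee_pos"],s["contact_force"])
E
```

```text
top [122.8 119.1] 88 [0.8042 0.2618] 108.0
top [262.7 212.1] 309 [0.6156 0.05  ] 80.5
top [333.3 240.5] 277 [ 0.5556 -0.0544] 105.8
top [232.1 282. ] 291 [0.5113 0.1105] 104.1
top [304.7 312.5] 282 [0.451  0.0058] 69.7
13.5 [0.36146049 0.4604213  0.24429639] [ 0.15490383  0.44692935 -0.52690843]
```

View pics/t4.png

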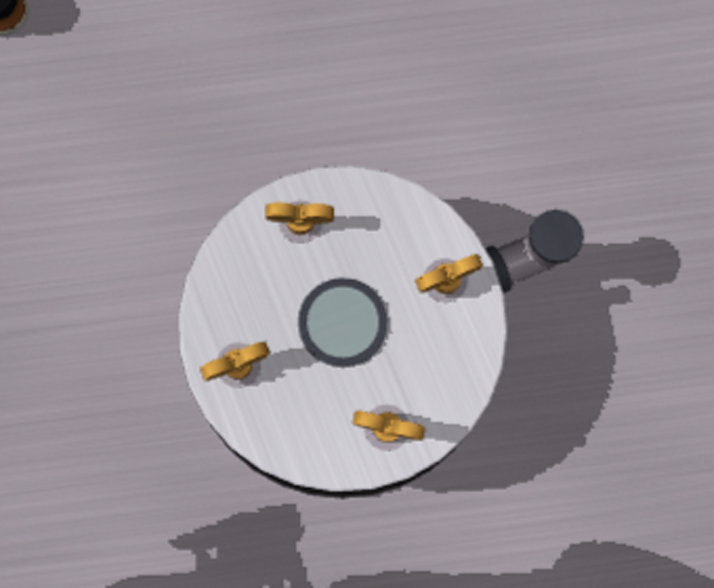

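The top view shows screw_pipe (448,275) at 105.8° and screw_opposite (236,362) at 104.1°, against a 105° line between them. The other two have not moved (80.5° and 69.7°). I hand the job in.

```bash
python3 -c "
from bench import robot;print(robot.job_done())"
```

```text
the job is handed in; nothing more can be done
None
```

I tightened the wing screw by the pipe and then the one across from it, each turned clockwise until it stopped. I released both, moved the arm clear and handed the job in at about 13.5 s; no verdict was reported.

**Tight screws:** the last top view measured the wings at 105.8° (pipe) and 104.1° (opposite), against 105° for the line joining them. Both are within about 1° of the stop. The wrist moment rose to about 0.18 N m and 0.17 N m at the two stops.

**Loose screws:** the other two have not moved from their starting angles (80.5° and 69.7°). That leaves them well over 40° short of their stops.

**What went wrong on the way:**
- The first move call was refused because its rows were incomplete. Nothing moved.
- The first grip closed on the 22 mm collar below the wings, showing a 20 mm gap. I opened, raised 10 mm and gripped the wings properly before turning.
- One wrist-view reading of the opposite screw's wing angle, taken at a slant, was about 8° off the top view. The close look from above agreed with the top view.

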